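Find the full coin case by its heft and lodge it on the deposit scale

TASK

One of the four identical coin cases is full of sovereigns and the other three are empty: find the full one by the weight you feel when lifting it, set it gently on the plate of the deposit scale, lengthwise and square, and slide it up until its end meets the back stop, then let go. Any empty case that you lift goes back upright on the spot where it stood, and never leave an empty one on the scale, which logs every item. Leave everything else as it is.

Things in the scene. Friction and masses are not known exactly. Their poses are not given: they have to be found in the camera images.
- case_1: one of four coin cases that look exactly alike: a closed dark wooden box 100 mm long (own x), 48 mm wide (own y), 50 mm high; origin at the centre of its underside, z up. The full one weighs 0.66 to 0.82 kg, an empty one 0.23 kg; any of the four may be the full one. The contents hardly shift.
- case_2: one of four coin cases that look exactly alike: a closed dark wooden box 100 mm long (own x), 48 mm wide (own y), 50 mm high; origin at the centre of its underside, z up. The full one weighs 0.66 to 0.82 kg, an empty one 0.23 kg; any of the four may be the full one. The contents hardly shift.
- case_3: one of four coin cases that look exactly alike: a closed dark wooden box 100 mm long (own x), 48 mm wide (own y), 50 mm high; origin at the centre of its underside, z up. The full one weighs 0.66 to 0.82 kg, an empty one 0.23 kg; any of the four may be the full one. The contents hardly shift.
- case_4: one of four coin cases that look exactly alike: a closed dark wooden box 100 mm long (own x), 48 mm wide (own y), 50 mm high; origin at the centre of its underside, z up. The full one weighs 0.66 to 0.82 kg, an empty one 0.23 kg; any of the four may be the full one. The contents hardly shift.
- scale: grey deposit scale, fixed to the table, 170 mm along its own x, 150 mm along y; origin at the centre of its underside. Its steel plate and the back stop ride on it; the stop is on its +x side, away from the robot
- plate_mid (a point): centre of the upper face of the scale's sprung steel plate, 50 mm above the table when the plate is up; axes as the scale's (x towards the back stop, z up). The plate is 150 mm along x and 130 mm along y. A case lies lengthwise along x: with its end on the stop, its centre is 15 mm in +x from this point
- stop_face (a point): on the plate's back stop: middle of the face that the case's end meets, 65 mm in +x from plate_mid, at the level of the plate's upper face. The stop is an upright steel lip as wide as the plate, 22 mm high above it; it sinks with the plate; same axes as plate_mid
- plate (a joint): how far the plate has sunk, m: 0 up, 0.008 fully down on its rest. It begins to sink at 4 N net of the plate's own weight and is fully down at 5.2 N: the full case sinks it all the way, an empty one not at all. The full case takes some 5 to 9 N to slide along the plate
- opera_glasses: bystander: mother-of-pearl opera glasses lying flat, 85 mm long, 92 mm wide, 41 mm high; origin at the centre of the underside
- coin_holder: bystander: clear acrylic holder of gold sovereigns lying flat, 110 by 66 mm, 15 mm high; origin at the centre of the underside
- tankard: bystander: pewter tankard with a handle, 84 mm across, 110 mm high; origin at the centre of the underside

How it is judged:
By the outcome, as a careful person would: the job done as asked, in the order asked, and still so for the second after the job is handed in, with the robot touching nothing.
It also fails if it takes over 72 s, if anything falls off the work surface, if the arm or the gripper's body presses on something with over 40 N, if the wrist force passes 120 N, or if a joint passes its speed limit or range.

ROBOT

A 6-joint arm with a two-finger parallel gripper is mounted at the origin on the work surface. World frame = base frame: x ahead of the robot, y to its left, z up, the work surface at z = 0. Lengths are in m, angles in rad, forces in N, time in s.
With the tool pointing down it reaches from about 0.425 to 0.95 m from the base axis. Payload 3.5 kg.
Tool frame: the origin (TCP) lies between the finger pads; the fingertips stand 14 mm ahead of it and the grasp point (between the pads) lies 5 mm behind it (ctrl.tip_extent is the distance from the TCP to the fingertips, in m); x points along the fingers, z is the direction in which the jaws open and shut, and the axes are right-handed (so a half turn about x gives the same grasp; the last joint's range is limited). The gripper opens to 85 mm and grips with 20 to 120 N. Pads are 22 mm wide; open, the fingers measure 114 mm over their backs; the gripper's body (76 mm by 85 mm) begins 54 mm behind the grasp point. The pads swing forward as they close: fully open they stand 13 mm farther back than shut.
Start: joints at [-1.321, 0.286, 1.577, -0, 1.279, -0.15], TCP at [0.263, -0.622, 0.216] pointing down, gripper open.
Joint ranges: [-2.77, 2.77], [-0.9, 2.22], [0.21, 2.48], [-1.53, 4.67], [0.24, 2.81], [-2.84, 2.84]. Speed limits (rad/s): [2.79, 2.79, 3.14, 3.14, 3.14, 3.14].

INTERFACE

Orientations are given as a unit quaternion [x, y, z, w].
In Python, from plant import ctrl gives the robot as it stands.
- The arm moves only by the tool move_arm, never from a script. Its argument "commands" is one flat list of numbers, 4 for each row, row after row: the shift along the tool's x, y, z in units of 25 mm (1.0 is 25 mm), then the turn about the tool's x in units of 5 degrees (1.0 is 5 degrees). A call has 1 to 20 rows; each row shifts and turns the commanded pose from where the row before left it, along the tool's axes as they then stand; what a row does not reach is not made up. A row lasts 1/8 s, in which the tool goes at most 62.5 mm and 10.7 degrees, less where a joint would pass 70% of its speed; a pose out of reach is approached as far as the arm can. A call is refused whole if a number of a shift passes 1 or a number of a turn 1, either way. A call with a gripper value outside its range is refused whole. "jaw" is the finger opening in mm, from 0 to 85.4, set as the call begins (left out, the last holds). The fingers move at their own pace and stop on an object; "force" is the grip in N (left out, the last holds). Time passes only in rows, so rows that do not move let the fingers close. It gives the time, the measured TCP pose, the force and the opening at its end, in the units of the state.
- ctrl.get_state(): the state, without advancing time (a new reading comes with each control period).
- ctrl.read_camera(name): name is "side" or "top"; returns the picture (480x640x3 uint8, red, green, blue); there is no depth.
- ctrl.get_calibration(name): a dict with "camera_matrix" (3x3 intrinsics, pixels), "camera_from_world" (4x4, takes a point from world to camera coordinates). Camera axes: x right, y down, z forward; pixel columns grow to the right and rows downward; lengths in m; the calibration is good to about 2 mm. A picture is of the moment at which its call begins. get_calibration takes no time and is no camera call.
- ctrl.sign_off(): hands the job in, once; it reports no verdict.
The state is a dict: "time": time; "qpos": joint angles; "dq": joint speeds; "joint_efforts": joint torques, N m; "eef_pos": TCP position; "tcp_rot": TCP orientation; "contact_force": force on the tool from outside, world axes, zero at the start; "wrist_torque": the same for the moment, N m; "opening": opening from 0.0 (shut) to 1.0 (fully open).
Only numpy, scipy, OpenCV 4.12 (cv2) and the standard library are available. Lean on these libraries where they do the work, as an engineer would, in place of code of your own. Each camera call takes 0.05 s, during which the arm holds its last target.

## Working session

There is one attempt and no reset: what is moved stays moved. The work goes in short steps, Python scripts to look and compute and a tool call to move; the robot and the scene stay as the last step left them, time stands still between calls to the robot, and variables do not carry over. Pictures are saved under pics/ and viewed, and the job is handed in when it is done.

Besides the shell and the picture viewer there is one more tool, called after ">>>" by a JSON object that holds its "name" and its "arguments". move_arm: Moves the arm, as the interface text tells. Its arguments: {"type":"object","properties":{"commands":{"type":"array"},"jaw":{"type":"number"},"force":{"type":"number"}},"required":["commands"]}

```bash
mkdir -p pics; ls
python3 - <<'E'
from plant import ctrl
import cv2
for n in ("top","side"):
    im=ctrl.read_camera(n); cv2.imwrite(f"pics/{n}0.png",im[:,:,::-1]); c=ctrl.get_calibration(n); print(c)
s=ctrl.get_state(); print(s, ctrl.tip_extent)
E
```

```text
pics
{'camera_matrix': array([[592.10322215,   0.        , 320.60906777],
       [  0.        , 592.10322215, 235.56978793],
       [  0.        ,   0.        ,   1.        ]]), 'camera_from_world': array([[ 0.01791865, -0.99982553,  0.00527588, -0.04986594],
       [-0.99750547, -0.01823691, -0.06819283,  0.58175489],
       [ 0.06827715, -0.00404079, -0.99765821,  1.36539111],
       [ 0.        ,  0.        ,  0.        ,  1.        ]])}
{'camera_matrix': array([[529.74184567,   0.        , 315.10115943],
       [  0.        , 529.74184567, 237.16847901],
       [  0.        ,   0.        ,   1.        ]]), 'camera_from_world': array([[-0.80443125, -0.59383677,  0.01575608,  0.45172437],
       [-0.3942156 ,  0.51380052, -0.76197315,  0.29327844],
       [ 0.44439219, -0.61916631, -0.64741691,  0.8147253 ],
       [ 0.        ,  0.        ,  0.        ,  1.        ]])}
{'time': 0.1, 'qpos': array([-1.32101298e+00,  2.87098571e-01,  1.57802847e+00, -1.41681194e-05,
        1.27857661e+00, -1.49972455e-01]), 'dq': array([-0.00102414, -0.00115032, -0.00295336, -0.00068469, -0.00014872,
       -0.00286898]), 'joint_efforts': array([ 4.77474296e-04, -4.07295656e+01, -2.93698990e+01, -1.63217442e-04,
        3.43168584e-03,  4.62734451e-08]), 'eef_pos': array([ 0.26259162, -0.62115555,  0.21437234]), 'tcp_rot': array([ 0.39126637,  0.58987735, -0.39027195,  0.58876408]), 'contact_force': array([0.4890125 , 0.20037785, 0.3364287 ]), 'wrist_torque': array([ 0.01977276, -0.02640921, -0.02164276]), 'opening': 1.0010063028188683} 0.014
```

View pics/top0.png

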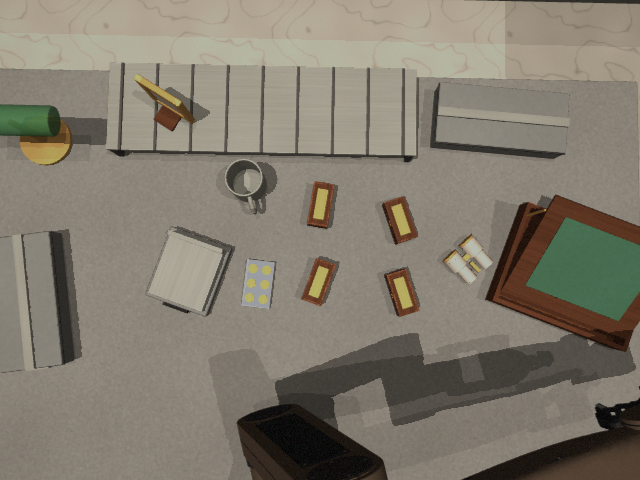

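View pics/side0.png

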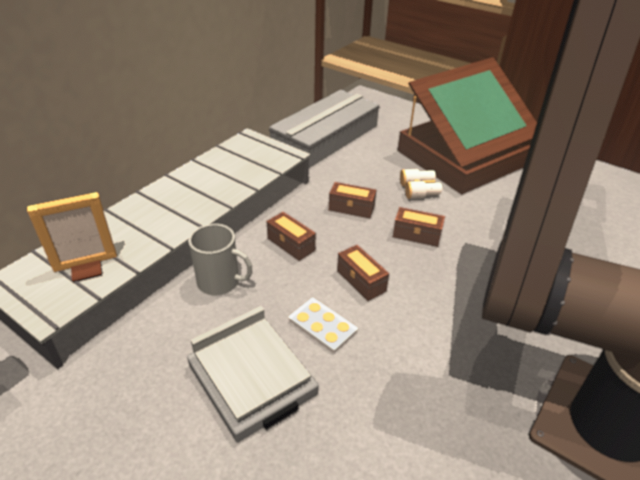

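The top view shows four cases at about (321,205), (400,220), (319,281) and (402,292). The scale is at (188,272) with its stop on the upper edge, the tankard at (245,180), the coin holder at (258,283) and the glasses at (468,259). Next I'll measure them.

```bash
cat > h.py <<'E'
import numpy as np, cv2
from plant import ctrl
from scipy.spatial.transform import Rotation as R
def ray(n,uv,z):
    c=ctrl.get_calibration(n);K=c["camera_matrix"];T=c["camera_from_world"]
    uv=np.atleast_2d(uv).astype(float)
    d=np.c_[uv,np.ones(len(uv))]@np.linalg.inv(K).T@T[:3,:3]
    o=-T[:3,:3].T@T[:3,3]
    return o+d*((z-o[2])/d[:,2])[:,None]
def proj(n,P):
    c=ctrl.get_calibration(n);T=c["camera_from_world"]
    p=np.atleast_2d(P)@T[:3,:3].T+T[:3,3]; q=p@c["camera_matrix"].T
    return q[:,:2]/q[:,2:]
def rect(n,cnt,z):
    W=ray(n,cnt.reshape(-1,2),z)[:,:2].astype(np.float32)
    (c,s,a)=cv2.minAreaRect(W*1000)
    if s[0]<s[1]: s=(s[1],s[0]);a+=90
    a=(a+90)%180-90
    return np.round(np.array(c),1),np.round(s,1),round(a,1)
E
python3 - <<'E'
from h import *
for n in ("top","side"):
    im=cv2.imread(f"pics/{n}0.png");hsv=cv2.cvtColor(im,cv2.COLOR_BGR2HSV)
    m=cv2.inRange(hsv,(18,90,120),(35,255,255))
    for c in cv2.findContours(m,0,1)[0]:
        if cv2.contourArea(c)>150 : print(n,c.reshape(-1,2).mean(0).round(),cv2.contourArea(c),*rect(n,c,.05))
    # red-brown case bodies
im=cv2.imread("pics/top0.png")
cv2.imwrite("pics/scale.png",cv2.resize(im[210:330,130:290],None,fx=5,fy=5,interpolation=2))
cv2.imwrite("pics/cases.png",cv2.resize(im[170:330,290:510],None,fx=3.5,fy=3.5,interpolation=2))
im=cv2.imread("pics/side0.png")
cv2.imwrite("pics/scales.png",cv2.resize(im[300:440,180:330],None,fx=4,fy=4,interpolation=2))
E
```

```text
top [403. 292.] 310.0 [ 454.6 -228.1] [70.9 25.3] 19.0
top [318. 282.] 303.5 [475.6 -35.6] [71.4 24.9] -19.0
top [400. 219.] 301.0 [ 621.9 -221.5] [70.7 24.8] 19.0
top [320. 204.] 288.5 [654.1 -37.2] [71.1 24.6] -8.3
top [ 44. 151.] 680.0 [758.5 601.1] [112.7  49. ] -88.9
top [157.  89.] 284.0 [913.4 346.8] [124.1  15.6] 59.2
side [363. 263.] 270.5 [476.3 -37.2] [69.6 23.7] -18.9
side [290. 226.] 214.0 [654.8 -39.1] [70.  23.4] -8.2
side [420. 217.] 182.0 [ 455.4 -230.2] [69.2 23.4] 18.7
side [ 62. 201.] 354.5 [1100.  194.] [148.2  28. ] 58.5
side [368.  70.] 338.5 [ 969.  -817.7] [305.9  43.7] 0.2
```

View pics/scale.png

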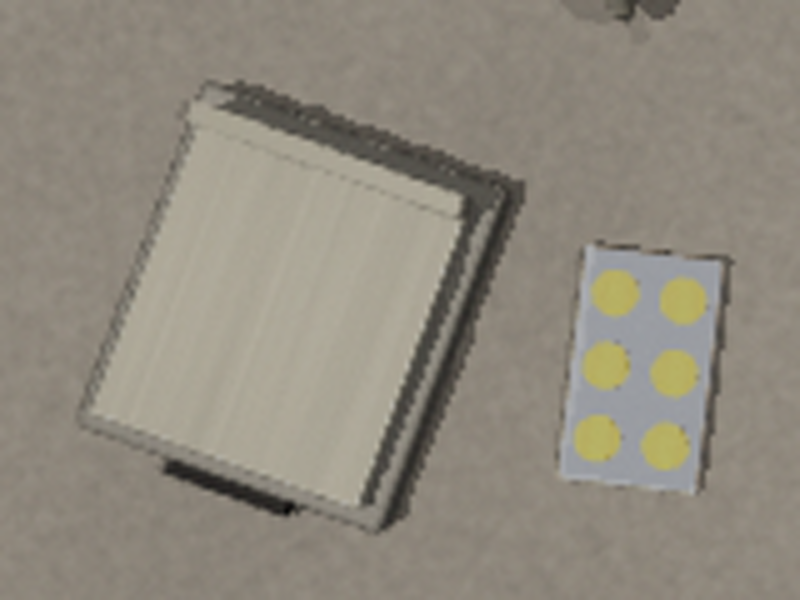

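View pics/cases.png

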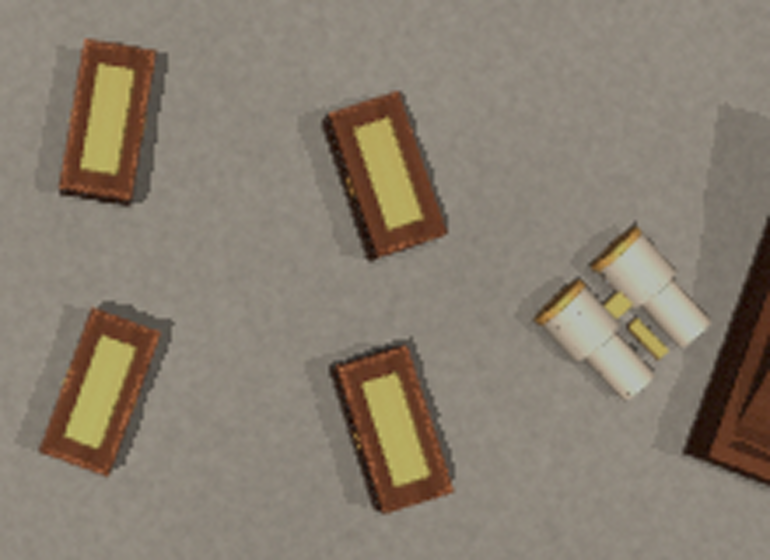

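View pics/scales.png

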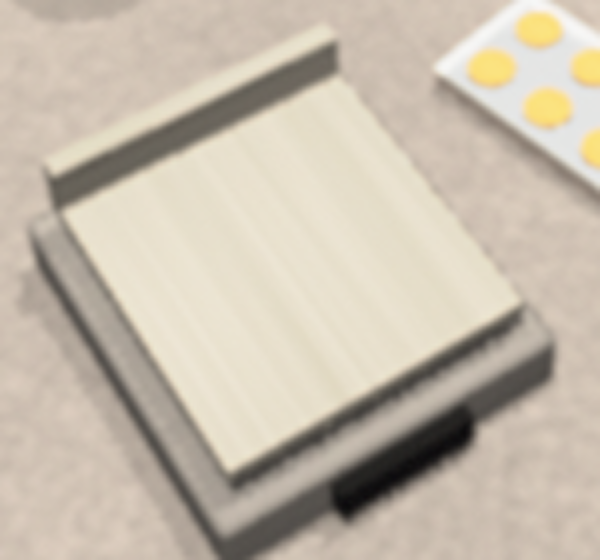

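The four cases sit clear of each other, with their long axes near world x. The scale's stop is on its far (+x) edge, tilted towards −y. I'll work out the scale pose from the plate corners in both views.

Run:
```python
from h import *
o=lambda a,f,b:(np.array(a)+.5)/f-.5+np.array(b)
T=o([(90,415),(362,505),(460,218),(195,127)],5,(130,210))   # FL FR BR BL (BR/BL at stop foot)
S=o([(232,472),(522,305),(345,82),(63,212)],4,(180,300))
for n,P in(("top",T),("side",S)):
    W=ray(n,P,.05)[:,:2]*1000; print(n,W.round(1).tolist())
    d=lambda a,b:(np.hypot(*(W[b]-W[a])).round(1),np.degrees(np.arctan2(*(W[b]-W[a])[::-1])).round(1))
    print("front",d(1,0),"right",d(1,2),"back",d(2,3),"left",d(0,3))
T2=o([(375,530),(80,425),(523,183)],5,(130,210))
print("scale base z~.04",ray("top",T2,.04)[:,:2]*1000)
# plate top face contour by mask, top
im=cv2.imread("pics/top0.png");hsv=cv2.cvtColor(im,cv2.COLOR_BGR2HSV)
print(hsv[270,185],hsv[240,185],hsv[306,160],hsv[330,250])
```

```text
top [[443.6, 351.2], [405.1, 226.6], [536.1, 186.0], [575.5, 308.3]]
front (np.float64(130.4), np.float64(72.9)) right (np.float64(137.1), np.float64(-17.2)) back (np.float64(128.4), np.float64(72.1)) left (np.float64(138.7), np.float64(-18.0))
side [[443.3, 349.4], [402.6, 229.6], [530.1, 185.3], [575.7, 305.3]]
front (np.float64(126.5), np.float64(71.2)) right (np.float64(135.0), np.float64(-19.2)) back (np.float64(128.4), np.float64(69.2)) left (np.float64(139.6), np.float64(-18.4))
scale base z~.04 [[393.29164451 222.21478453]
 [438.59758219 358.4658787 ]
 [553.04141876 159.13503283]]
[ 23  31 172] [ 23  35 161] [ 19  32 135] [ 17  34 142]
```

```bash
cat >> h.py <<'E'
def st():
    s=ctrl.get_state();r=R.from_quat(s["tcp_rot"]).as_matrix()
    return s,np.array(s["eef_pos"]),r
def plan(pos,yawy):
    """pos target TCP (m), yawy: case yaw deg; jaw axis(z) along case y. prints turn units and shift units after turn"""
    s,p,r=st()
    zy=np.degrees(np.arctan2(r[1,2],r[0,2]))
    w=(yawy+90-zy+90)%180-90     # world yaw change
    turn=-w                      # tool x is down
    r2=r@R.from_euler('x',turn,degrees=True).as_matrix()
    d=r2.T@(np.array(pos)-p)
    print("t",round(s["time"],2),"p",(p*1e3).round(1),"zaxis yaw",zy.round(1),"down",r[:,0].round(3),"F",np.round(s["contact_force"],2),"open",round(s["opening"],3))
    print("turn deg",turn.round(2),"units",(turn/5).round(3)," shift units",(d/.025).round(3),"q6",s["qpos"][5].round(2))
E
python3 - <<'E'
from h import *
for c in [(.455,-.229,18.9),(.622,-.2225,19),(.6545,-.038,-8.2),(.476,-.0365,-19),(.4938,.2661,-18.2)]:
    plan([c[0],c[1],.10],c[2])
E
```

```text
t 0.1 p [ 262.6 -621.2  214.4] zaxis yaw -67.1 down [-0.001  0.002 -1.   ] F [0.49 0.2  0.34] open 1.001
turn deg 4.0 units 0.801  shift units [  4.603  12.362 -12.338] q6 -0.15
t 0.1 p [ 262.6 -621.2  214.4] zaxis yaw -67.1 down [-0.001  0.002 -1.   ] F [0.49 0.2  0.34] open 1.001
turn deg 3.9 units 0.781  shift units [  4.6    18.784 -10.387] q6 -0.15
t 0.1 p [ 262.6 -621.2  214.4] zaxis yaw -67.1 down [-0.001  0.002 -1.   ] F [0.49 0.2  0.34] open 1.001
turn deg 31.1 units 6.221  shift units [  4.614  12.193 -25.315] q6 -0.15
t 0.1 p [ 262.6 -621.2  214.4] zaxis yaw -67.1 down [-0.001  0.002 -1.   ] F [0.49 0.2  0.34] open 1.001
turn deg 41.9 units 8.381  shift units [  4.618   0.463 -24.883] q6 -0.15
t 0.1 p [ 262.6 -621.2  214.4] zaxis yaw -67.1 down [-0.001  0.002 -1.   ] F [0.49 0.2  0.34] open 1.001
turn deg 41.1 units 8.221  shift units [  4.642  -2.294 -36.595] q6 -0.15
```

>>> {"name": "move_arm", "arguments": {"commands": [0, 0.77, -0.77, 0.8, 0, 0.77, -0.77, 0, 0, 0.77, -0.77, 0, 0, 0.77, -0.77, 0, 0.2, 0.77, -0.77, 0, 0.2, 0.77, -0.77, 0, 0.2, 0.77, -0.77, 0, 0.2, 0.77, -0.77, 0, 0.4, 0.77, -0.77, 0, 0.4, 0.77, -0.77, 0, 0.4, 0.77, -0.77, 0, 0.4, 0.77, -0.77, 0, 0.4, 0.77, -0.77, 0, 0.5, 0.77, -0.77, 0, 0.5, 0.77, -0.77, 0, 0.5, 0.77, -0.77, 0, 0, 0, 0, 0, 0, 0, 0, 0], "jaw": 72}}

```text
time: 2.35
eef_pos: [0.4526, -0.2301, 0.1084]
tcp_rot: [0.411, 0.575, -0.411, 0.576]
contact_force: [0.9, -0.1, 0.3]
opening: 0.844
```

Run:
```python
from h import *
plan([.455,-.229,.024],18.9)
cv2.imwrite("pics/side1.png",ctrl.read_camera("side")[:,:,::-1])
```

```text
t 2.35 p [ 452.6 -230.1  108.4] zaxis yaw -71.1 down [ 0.    -0.001 -1.   ] F [ 0.88 -0.1   0.32] open 0.844
turn deg 0.03 units 0.005  shift units [ 3.374  0.104 -0.012] q6 0.57
```

View pics/side1.png

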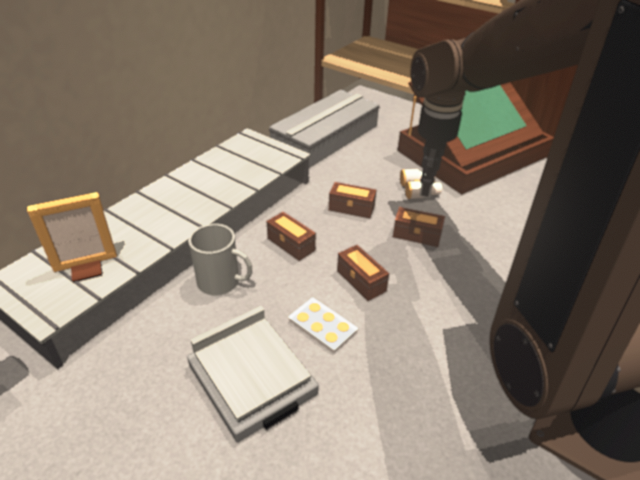

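The gripper stands over the near-right case at about (418,215), aligned with it. I'll descend and grip.

>>> {"name": "move_arm", "arguments": {"commands": [0.5, 0.1, 0, 0, 0.9, 0, 0, 0, 0.9, 0, 0, 0, 0.6, 0, 0, 0, 0.3, 0, 0, 0, 0.1, 0, 0, 0, 0, 0, 0, 0, 0, 0, 0, 0]}}

```text
time: 3.4
eef_pos: [0.4555, -0.2294, 0.0264]
tcp_rot: [0.411, 0.575, -0.411, 0.576]
contact_force: [0.7, -0.3, 0.1]
opening: 0.844
```

>>> {"name": "move_arm", "arguments": {"commands": [0, 0, 0, 0, 0, 0, 0, 0, 0, 0, 0, 0, 0, 0, 0, 0, 0, 0, 0, 0], "jaw": 30, "force": 40}}

```text
time: 4.03
eef_pos: [0.4552, -0.2289, 0.0264]
tcp_rot: [0.411, 0.575, -0.411, 0.575]
contact_force: [-1.3, 2.3, 5.8]
opening: 0.544
```

>>> {"name": "move_arm", "arguments": {"commands": [-0.2, 0, 0, 0, -0.5, 0, 0, 0, -0.5, 0, 0, 0, -0.3, 0, 0, 0, 0, 0, 0, 0, 0, 0, 0, 0, 0, 0, 0, 0, 0, 0, 0, 0]}}

```text
time: 5.03
eef_pos: [0.4547, -0.2288, 0.0627]
tcp_rot: [0.411, 0.576, -0.411, 0.575]
contact_force: [0.4, -0.3, -7.0]
opening: 0.544
```

Run:
```python
from h import *
s,p,r=st();print(p,s["contact_force"],s["wrist_torque"],s["opening"])
```

```text
[ 0.45470635 -0.22879705  0.06269132] [ 0.43423824 -0.323227   -7.03987414] [0.02586525 0.0170799  0.05740316] 0.5436631630707807
```

It reads about 7.2 N net, so roughly 0.73 kg: this is the full case. Next: lift it higher, turn it to the scale's yaw, then plan the carry.

>>> {"name": "move_arm", "arguments": {"commands": [-0.5, 0, 0, 0.3, -0.6, 0, 0, 0.7, -0.6, 0, 0, 0.9, -0.6, 0, 0, 0.9, -0.6, 0, 0, 0.9, -0.4, 0, 0, 0.9, -0.2, 0, 0, 0.9, 0, 0, 0, 0.9, 0, 0, 0, 0.6, 0, 0, 0, 0.4, 0, 0, 0, 0, 0, 0, 0, 0]}}

```text
time: 6.52
eef_pos: [0.455, -0.229, 0.1508]
tcp_rot: [0.572, 0.415, -0.572, 0.415]
contact_force: [0.8, 0.7, -6.2]
opening: 0.547
```

Run:
```python
from h import *
plan([.4862,.2686,.15],-18.2)
```

```text
t 6.53 p [ 455.  -229.   150.8] zaxis yaw -108.1 down [ 0. -0. -1.] F [ 0.8   0.66 -6.16] open 0.547
turn deg 0.12 units 0.024  shift units [  0.029  -5.03  -19.298] q6 1.22
```

>>> {"name": "move_arm", "arguments": {"commands": [0, -0.1, -0.4, 0, 0, -0.18, -0.7, 0, 0, -0.235, -0.9, 0, 0, -0.235, -0.9, 0, 0, -0.235, -0.9, 0, 0, -0.235, -0.9, 0, 0, -0.235, -0.9, 0, 0, -0.235, -0.9, 0, 0, -0.235, -0.9, 0, 0, -0.235, -0.9, 0, 0, -0.235, -0.9, 0, 0, -0.235, -0.9, 0, 0, -0.235, -0.9, 0, 0, -0.235, -0.9, 0, 0, -0.235, -0.9, 0, 0, -0.235, -0.9, 0]}}

```text
time: 8.52
eef_pos: [0.4756, 0.1262, 0.1506]
tcp_rot: [-0.572, -0.416, 0.572, -0.415]
contact_force: [-0.5, 0.8, -6.7]
opening: 0.542
```

>>> {"name": "move_arm", "arguments": {"commands": [0, -0.235, -0.9, 0, 0, -0.235, -0.9, 0, 0, -0.235, -0.9, 0, 0, -0.235, -0.9, 0, 0, -0.21, -0.8, 0, 0, -0.155, -0.6, 0, 0, -0.105, -0.4, 0, 0, -0.05, -0.2, 0, 0, 0, 0, 0, 0, 0, 0, 0, 0, 0, 0, 0]}}

```text
time: 9.9
eef_pos: [0.4854, 0.2682, 0.1506]
tcp_rot: [-0.573, -0.415, 0.573, -0.415]
contact_force: [-0.2, 0.6, -6.6]
opening: 0.545
```

Run:
```python
from h import *
plan([.4862,.2686,.085],-18.2)
for n in("top","side"):
    im=ctrl.read_camera(n)[:,:,::-1]
    cv2.imwrite(f"pics/{n}2.png",im)
```

```text
t 9.9 p [485.4 268.2 150.6] zaxis yaw -108.1 down [-0. -0. -1.] F [-0.21  0.61 -6.61] open 0.545
turn deg 0.06 units 0.013  shift units [ 2.626  0.027 -0.025] q6 2.21
```

View pics/side2.png

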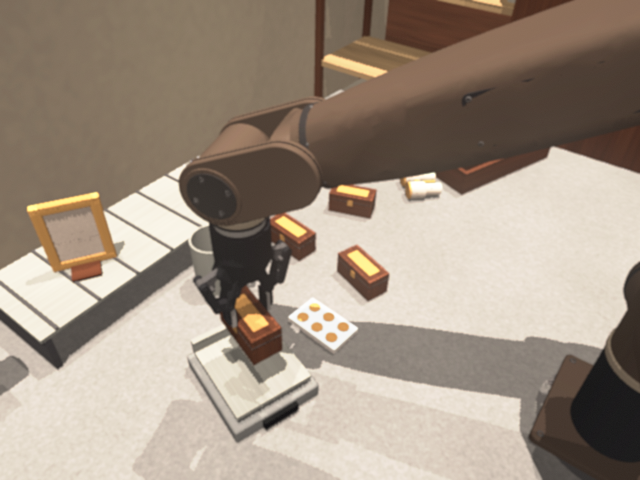

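View pics/top2.png

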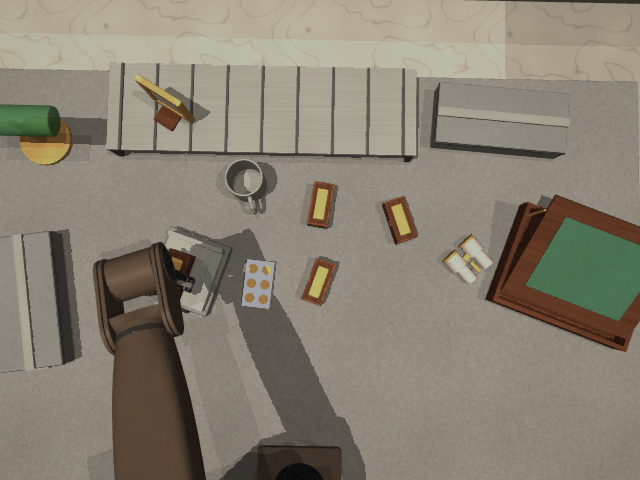

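The case hangs level over the plate, at about (255,335) in the side view. The other cases and bystanders haven't moved. Fz is −6.6 N. I'll lower it slowly.

>>> {"name": "move_arm", "arguments": {"commands": [0.3, 0, 0, 0, 0.6, 0, 0, 0, 0.7, 0, 0, 0, 0.5, 0, 0, 0, 0.3, 0, 0, 0, 0.2, 0, 0, 0, 0.1, 0, 0, 0, 0.1, 0, 0, 0, 0, 0, 0, 0, 0, 0, 0, 0]}}

```text
time: 11.25
eef_pos: [0.4855, 0.2688, 0.081]
tcp_rot: [0.573, 0.415, -0.572, 0.415]
contact_force: [-0.3, 0.5, -6.5]
opening: 0.543
```

>>> {"name": "move_arm", "arguments": {"commands": [0.06, 0, 0, 0, 0.06, 0, 0, 0, 0.06, 0, 0, 0, 0.06, 0, 0, 0, 0.06, 0, 0, 0, 0, 0, 0, 0, 0, 0, 0, 0]}}

```text
time: 12.12
eef_pos: [0.4853, 0.2688, 0.0733]
tcp_rot: [0.572, 0.415, -0.572, 0.415]
contact_force: [-2.3, 0.1, -1.5]
opening: 0.545
```

>>> {"name": "move_arm", "arguments": {"commands": [0.06, 0, 0, 0, 0.06, 0, 0, 0, 0.04, 0, 0, 0, 0, 0, 0, 0, 0, 0, 0, 0]}}

```text
time: 12.75
eef_pos: [0.4854, 0.2688, 0.0692]
tcp_rot: [0.573, 0.415, -0.572, 0.415]
contact_force: [-1.5, -1.3, -0.7]
opening: 0.545
```

>>> {"name": "move_arm", "arguments": {"commands": [0.03, 0, 0, 0, 0.02, 0, 0, 0, 0, 0, 0, 0, 0, 0, 0, 0]}}

```text
time: 13.25
eef_pos: [0.4855, 0.2688, 0.0684]
tcp_rot: [0.572, 0.415, -0.572, 0.415]
contact_force: [-3.0, -0.6, 3.9]
opening: 0.543
```

Run:
```python
from h import *
plan([.4862,.2686,.085],-18.2)
s=st()[0];print(s["contact_force"],s["wrist_torque"])
im=ctrl.read_camera("side")[:,:,::-1]
cv2.imwrite("pics/s3.png",cv2.resize(im[270:440,170:340],None,fx=3.5,fy=3.5,interpolation=2))
im=ctrl.read_camera("top")[:,:,::-1]
cv2.imwrite("pics/t3.png",cv2.resize(im[210:330,130:290],None,fx=5,fy=5,interpolation=2))
```

```text
t 13.25 p [485.5 268.8  68.4] zaxis yaw -108.1 down [ 0.  0. -1.] F [-3.   -0.58  3.87] open 0.543
turn deg 0.11 units 0.022  shift units [-0.665  0.031 -0.002] q6 2.21
[-3.00381616 -0.58286386  3.86700442] [-0.13410038  0.58649512 -0.04150731]
```

View pics/s3.png

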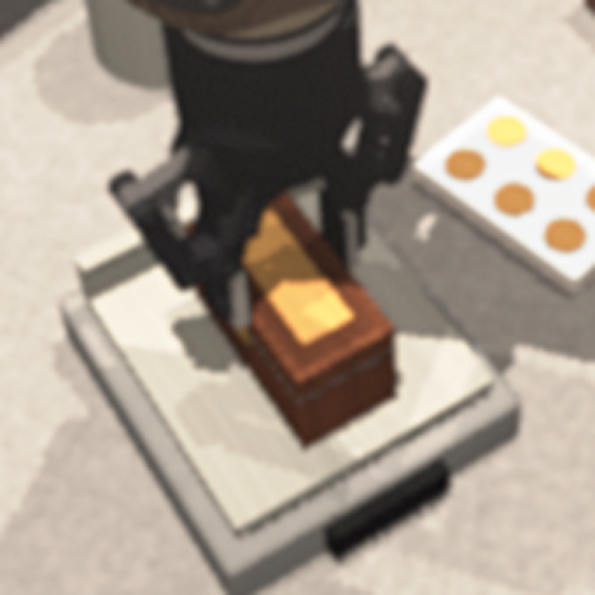

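View pics/t3.png

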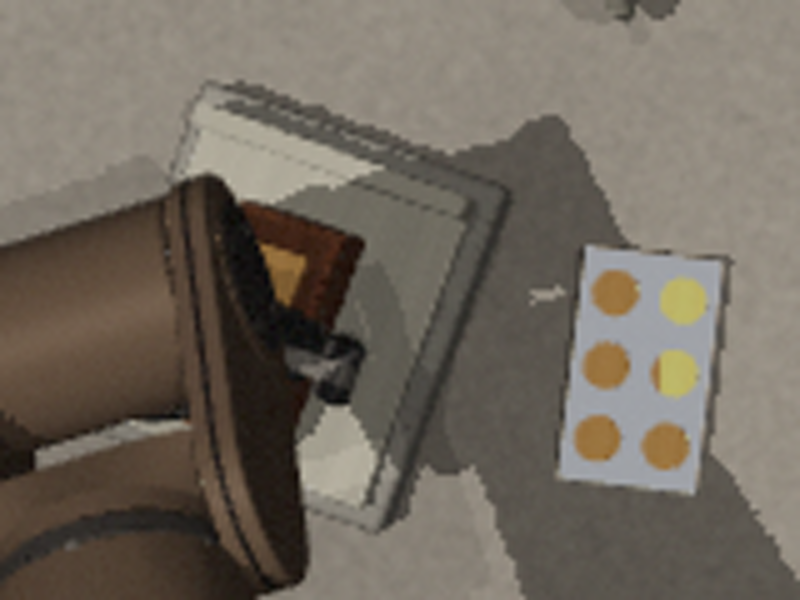

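The plate is fully down (TCP sank 8 mm) and the case stands square, about 24 mm short of the stop. I'll slide along tool +y, which points towards the stop.

>>> {"name": "move_arm", "arguments": {"commands": [-0.02, 0.05, 0, 0, 0, 0.1, 0, 0, 0, 0.1, 0, 0, 0, 0.1, 0, 0, 0, 0.1, 0, 0, 0, 0.1, 0, 0, 0, 0.1, 0, 0, 0, 0.05, 0, 0, 0, 0, 0, 0]}}

```text
time: 14.48
eef_pos: [0.5019, 0.2637, 0.0684]
tcp_rot: [0.573, 0.415, -0.572, 0.415]
contact_force: [-4.3, 2.4, 3.1]
opening: 0.539
```

>>> {"name": "move_arm", "arguments": {"commands": [0, 0.04, 0, 0, 0, 0.04, 0, 0, 0, 0, 0, 0]}}

```text
time: 14.85
eef_pos: [0.5038, 0.2629, 0.0684]
tcp_rot: [0.573, 0.415, -0.572, 0.415]
contact_force: [-3.9, 2.4, 2.5]
opening: 0.543
```

Run:
```python
from h import *
plan([.5081,.2614,.0684],-18.2)
im=ctrl.read_camera("side")[:,:,::-1]
cv2.imwrite("pics/s4.png",cv2.resize(im[270:440,170:340],None,fx=3.5,fy=3.5,interpolation=2))
im=ctrl.read_camera("top")[:,:,::-1]
cv2.imwrite("pics/t4.png",cv2.resize(im[210:330,130:290],None,fx=5,fy=5,interpolation=2))
```

```text
t 14.85 p [503.8 262.9  68.4] zaxis yaw -108.1 down [-0.     0.001 -1.   ] F [-3.86  2.41  2.52] open 0.543
turn deg 0.1 units 0.02  shift units [0.    0.184 0.004] q6 2.19
```

View pics/t4.png

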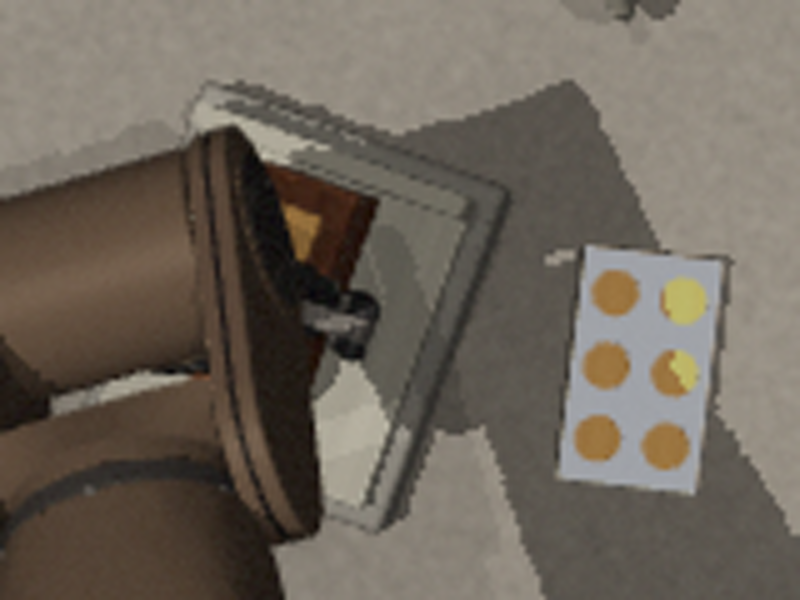

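The case's end is nearly at the stop (corner at about (375,205) in the crop, parallel to it), with a gap of around 4 mm. I'll advance in small steps until the force rises.

>>> {"name": "move_arm", "arguments": {"commands": [0, 0.06, 0, 0, 0, 0.06, 0, 0, 0, 0, 0, 0]}}

```text
time: 15.32
eef_pos: [0.5068, 0.2617, 0.0684]
tcp_rot: [0.572, 0.415, -0.572, 0.415]
contact_force: [-4.4, 1.8, 2.5]
opening: 0.542
```

>>> {"name": "move_arm", "arguments": {"commands": [0, 0.04, 0, 0, 0, 0, 0, 0]}}

```text
time: 15.58
eef_pos: [0.5076, 0.2614, 0.0684]
tcp_rot: [-0.572, -0.415, 0.572, -0.415]
contact_force: [-4.0, 3.1, 2.8]
opening: 0.547
```

>>> {"name": "move_arm", "arguments": {"commands": [0, 0.04, 0, 0, 0, 0, 0, 0]}}

```text
time: 15.82
eef_pos: [0.5082, 0.2612, 0.0684]
tcp_rot: [-0.572, -0.415, 0.573, -0.415]
contact_force: [-5.9, 1.8, 3.1]
opening: 0.545
```

>>> {"name": "move_arm", "arguments": {"commands": [0, 0.04, 0, 0, 0, 0, 0, 0]}}

```text
time: 16.08
eef_pos: [0.5082, 0.2612, 0.0684]
tcp_rot: [-0.572, -0.416, 0.573, -0.414]
contact_force: [-8.4, 2.8, 4.6]
opening: 0.544
```

>>> {"name": "move_arm", "arguments": {"commands": [0, 0.03, 0, 0, 0, 0, 0, 0]}}

```text
time: 16.32
eef_pos: [0.5082, 0.2612, 0.0683]
tcp_rot: [-0.571, -0.416, 0.574, -0.414]
contact_force: [-9.6, 3.2, 5.5]
opening: 0.543
```

TCP has stopped at x = 0.5082 while the force rises to about 10 N, so the end is on the stop. Releasing now.

>>> {"name": "move_arm", "arguments": {"commands": [0, -0.03, 0, 0, 0, 0, 0, 0, 0, 0, 0, 0, 0, 0, 0, 0, 0, 0, 0, 0], "jaw": 72}}

```text
time: 16.95
eef_pos: [0.5097, 0.2607, 0.0684]
tcp_rot: [0.573, 0.415, -0.572, 0.415]
contact_force: [-0.1, -0.0, -0.3]
opening: 0.845
```

>>> {"name": "move_arm", "arguments": {"commands": [-0.2, 0, 0, 0, -0.4, 0, 0, 0, -0.7, 0, 0, 0, -1, 0, 0, 0, -1, 0, 0, 0, -1, 0, 0, 0, -0.7, 0, 0, 0, 0, 0, 0, 0]}}

```text
time: 17.95
eef_pos: [0.5106, 0.2612, 0.1959]
tcp_rot: [0.574, 0.415, -0.571, 0.416]
contact_force: [0.8, 0.4, -0.8]
opening: 0.843
```

>>> {"name": "move_arm", "arguments": {"commands": [0, 0.2, 0.9, 0, 0, 0.2, 0.9, 0, 0, 0.2, 0.9, 0, 0, 0.2, 0.9, 0, 0, 0.2, 0.9, 0, 0, 0.2, 0.9, 0, 0, 0.2, 0.9, 0, 0, 0.2, 0.9, 0, 0, 0.2, 0.9, 0, 0, 0.1, 0.5, 0, 0, 0, 0, 0, 0, 0, 0, 0]}}

```text
time: 19.45
eef_pos: [0.4878, 0.0422, 0.1931]
tcp_rot: [-0.572, -0.415, 0.572, -0.415]
contact_force: [0.3, 0.9, 0.1]
opening: 0.843
```

Run:
```python
from h import *
s,p,r=st();print(s["time"],p,s["contact_force"])
for n in("top","side"):
    im=ctrl.read_camera(n)[:,:,::-1].copy(); cv2.imwrite(f"pics/{n}5.png",im)
    hsv=cv2.cvtColor(im,cv2.COLOR_BGR2HSV)
    m=cv2.inRange(hsv,(18,90,120),(35,255,255))
    for c in cv2.findContours(m,0,1)[0]:
        if cv2.contourArea(c)>150:
            q=c.reshape(-1,2).mean(0); z=.092 if q[0]<(240 if n=="top" else 290) and q[1]>220 else .05
            print(n,q.round(),z,*rect(n,c,z))
im=cv2.imread("pics/top5.png");cv2.imwrite("pics/t5.png",cv2.resize(im[210:330,130:290],None,fx=5,fy=5,interpolation=2))
im=cv2.imread("pics/side5.png");cv2.imwrite("pics/s5.png",cv2.resize(im[290:440,170:340],None,fx=4,fy=4,interpolation=2))
```

```text
19.45 [0.48779145 0.04216469 0.19311512] [0.32033161 0.91242281 0.05078705]
top [184. 264.] 0.092 [508.5 261.3] [70.7 24.7] -18.4
top [400. 219.] 0.05 [ 621.9 -221.5] [70.7 24.8] 19.0
top [320. 204.] 0.05 [654.1 -37.2] [71.  24.6] -8.3
top [ 43. 150.] 0.05 [759.1 601.8] [113.   50.5] 89.5
top [157.  90.] 0.05 [913.4 346.8] [124.1  15.7] 59.2
side [244. 338.] 0.092 [509.4 259.9] [70.8 24.5] -18.0
side [290. 226.] 0.05 [655.  -39.1] [70.4 24.4] -8.9
side [ 62. 201.] 0.05 [1100.1  194. ] [148.2  28.1] 58.5
```

View pics/t5.png

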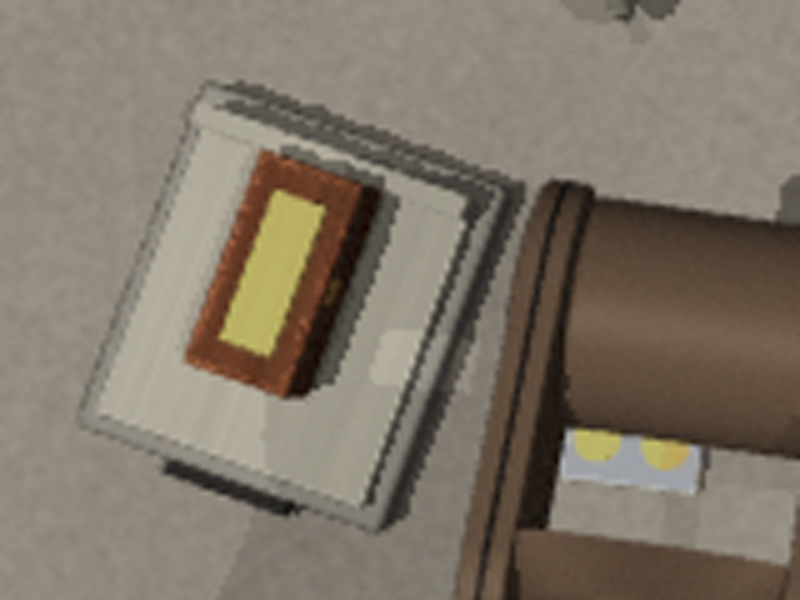

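View pics/s5.png

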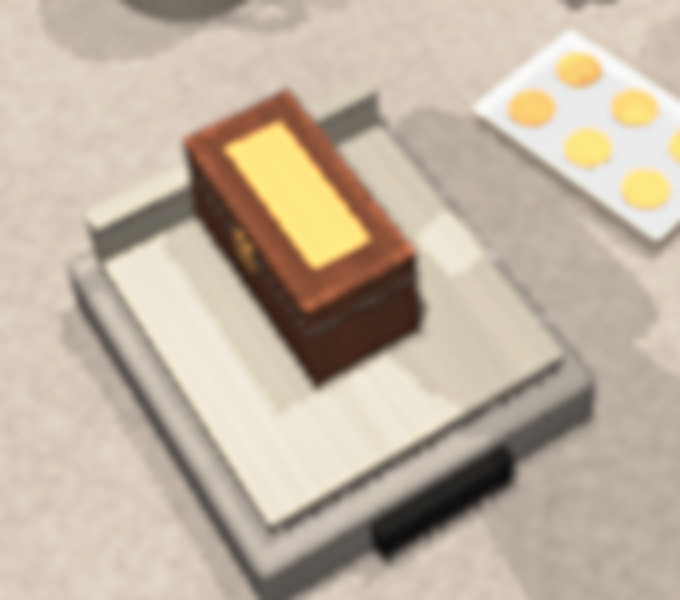

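View pics/top5.png

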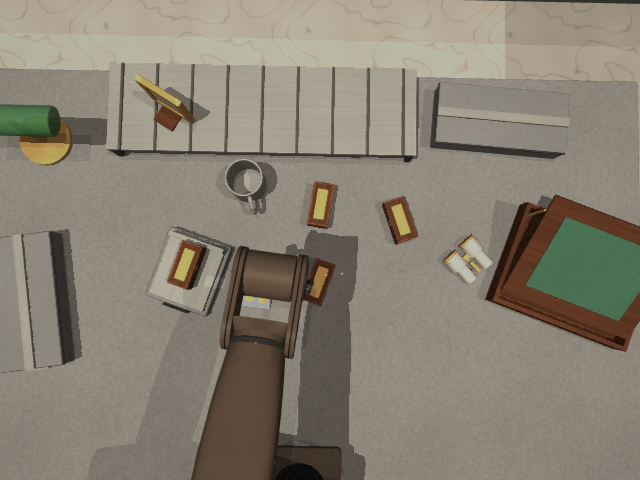

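The case stands lengthwise on the sunk plate (top-view crop about (285,275)), with its end at the stop. It is square to the scale: case yaw −18.4°/−18.0° in the two views, scale −18.2°. Its centre is within 1–2 mm of the expected pose, the arm is clear, and nothing else has moved. Handing in.

Run:
```python
from plant import ctrl
print(ctrl.get_state()["contact_force"]); print(ctrl.sign_off())
```

```text
[ 0.61919902 -0.02597823  0.51761357]
the job is handed in; nothing more can be done
None
```

The full case is on the scale against the back stop, and I handed the job in at about 19.5 s of the 72 s allowed.

- **Finding it:** the first case I lifted, the near-right one in the top view, weighed 6.2–7.0 N, roughly 0.7 kg, which is the full one. I never lifted any of the empty ones.
- **Placing it:** I lowered it until the plate had sunk about 8 mm, then slid it about 24 mm to the stop. The arm stopped moving there while the push rose to about 10 N, above the 4–6 N it took while sliding. Then I let go and backed away.
- **Last checks:**
  - The case centre measured (508.5, 261.3) mm from the top camera and (509.4, 259.9) mm from the side camera, against an expected (508.1, 261.4) mm.
  - Its yaw was −18.4° and −18.0° in the two views, against −18.2° for the scale.
  - Two of the other cases measured unchanged. The third and the coin holder were partly hidden by the arm in the last top view. Of what could be seen, nothing had moved.
- **What the checks can't show:** the two cameras differ by up to 2 mm, so contact with the stop rests on the force rise; the images alone can't confirm it.

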